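# Lock a drawplate in the bench clamp with the deep T-key

## Robot

A 7-joint arm with a two-finger parallel gripper is mounted at the origin on the work surface. World frame = base frame: x ahead of the robot, y to its left, z up, the work surface at z = 0. Lengths are in m, angles in rad, forces in N, time in s.
With the tool pointing down it reaches from about 0.425 to 0.875 m from the base axis. Payload 8.4 kg.
Tool frame: the origin (TCP) lies on the centre line of the jaws, within the pads' length; the fingertips stand 11 mm ahead of it and the grasp point (between the pads) lies 8 mm behind it; z points along the fingers, x is the direction in which the jaws open and shut, and the axes are right-handed (so a half turn about z gives the same grasp; the last joint's range is limited). The gripper opens to 85 mm and grips with 20 to 120 N. Pads are 22 mm wide; open, the fingers measure 114 mm over their backs; the gripper's body (76 mm by 85 mm) begins 54 mm behind the grasp point. The pads swing forward as they close: fully open they stand 13 mm farther back than shut.
Start: joints at [-1.277, 0.333, 0.04, 1.465, -0.013, 1.343, -0.059], TCP at [0.249, 0.6, 0.242] pointing down, gripper open.
Joint ranges: [-2.58, 2.58], [-0.38, 2.09], [-1.3, 1.39], [0.25, 2.4], [-1.5, 4.64], [0.08, 2.09], [-2.65, 2.65]. Speed limits (rad/s): [2.22, 2.22, 2.79, 2.79, 3.14, 3.14, 3.14].

## Interface

Orientations are given as [roll, pitch, yaw] about the fixed x, y, z axes, in that order (R = Rz(yaw) Ry(pitch) Rx(roll)).
In Python, from plant import * gives the robot as it stands. Calls block until the motion is done:
- move_ptp(position, orientation): joint-space move of the TCP to a pose.
- move_l(position, ori=None, speed=0.15, max_force=None): straight line of the TCP; ori=None keeps the orientation; speed is the mean speed in m/s. With max_force (N) it stops when the force on the tool has changed by that much, and returns True; else False.
- movej(angles): joint-space move.
- open_gripper() and clamp(effort=None): open the fingers fully, or close them until they stop; effort is the grip in N (None keeps the last).
- sleep(seconds).
- ik(position, orientation): joint angles nearest the present ones, or None.
- sense(): the state.
- camera(name): name is "side" or "top"; returns a dict with "image" (400x640x3 uint8, red, green, blue), "mtx" (3x3 intrinsics, pixels), "cam_to_world" (4x4, takes a point from camera to world coordinates). Camera axes: x right, y up, looking along -z (the intrinsics and any distortion apply to the point x, -y, -z); pixel columns grow to the right and rows downward; lengths in m; the calibration is good to about 2 mm. A picture is of the moment at which its call begins. There is no depth.
A pose or a line that the arm cannot do raises Unreachable and nothing moves.
- close_job(): hands the job in, once; it reports no verdict.
Trained networks look in the newest picture that a camera, given by its name, has taken for a name from the list of things; names that differ only in an ending like _2 or _b are one class to them, and where a whole thing is asked for, a point or a joint stands for the part that bears it (a point fixed in the world has none). Each returns a list of dicts, best first, with "confidence" (0 to 1); they miss things now and then, are a little off and sometimes report something else, mostly with a low value. They report only what shows in the picture. A call takes as long as a camera call. They do not tell look-alikes from the thing itself.
- spot_in(camera, target): "extent" ([left, top, right, bottom] in pixels, round what is visible of it).
- mark_of(camera, target): "pixel" ([column, row] in pixels: a listed point, or the origin of a listed thing).
The state is a dict: "t": time; "q": joint angles; "joint_velocities": joint speeds; "joint_torque": joint torques, N m; "tcp_pos": TCP position; "ee_rot": TCP orientation; "contact_force": force on the tool from outside, world axes, zero at the start; "moment": the same for the moment, N m; "opening": finger opening in m.
Only numpy, scipy, OpenCV 4.12 (cv2) and the standard library are available. Lean on these libraries where they do the work, as an engineer would, in place of code of your own. Each camera call takes 0.05 s, during which the arm holds its last target. There are 200 camera calls.

## Task

Clamp the drawplate: take the T-key from its wooden stand, lower it down the shaft of the grey clamp post, feel for the square stem at the bottom until the key drops fully home over it, and turn it clockwise (seen from above) to its firm stop. Then draw the key out, stand it upright back in the well of its stand and let go. Press and turn gently, never forcing the key against the stem or post, and leave the other things on the bench where they are.

Things in the scene. Friction and masses are not known exactly. Their poses are not given: they have to be found in the camera images.
- key_grip (a point): Centre of the T-key's steel cross-bar (100 long, 14 wide, 18 mm high). Site x runs along the bar, z up the key. The key is 160 mm tall, 0.3 to 0.55 kg: under the bar a 14 mm round shank, then a 24 x 24 mm square socket head. This point is 151 mm above the key's lower end. The key starts upright in the stand.
- key_tip (a point): Centre of the key's lower end, the mouth of its square socket: 16 x 16 mm inside, 22 mm deep, sides parallel and square to the cross-bar; 151 mm below key_grip.
- bore_mouth (a point): Centre of the shaft's round mouth in the top face of the fixed grey clamp post (90 x 90 mm), 100 mm above the bench; z up. The shaft is 38 mm across, vertical, 88 mm deep. Site x points to two steel jaws with the drawplate between, 75 to 115 mm from the axis and up to 13 mm above the post's top; turning the stem moves the near jaw.
- bore_floor (a point): Centre of the shaft's flat floor, 88 mm below its mouth. From it rises a 14 x 14 mm square steel stem, 18 mm tall (last 2.5 mm bevelled to 9 x 9). Which way its flats face is NOT known, and not given by this point's axes; the socket goes on in any of four quarter-turns, within about 8 degrees. Not home, the key's end rests 18 mm above the floor; home, on the floor.
- stand_mouth (a point): Centre of the round well's mouth in the top of the fixed wooden key stand (90 x 90 mm, foot 120 x 120 mm), 65 mm above the bench; well 40 mm across, 55 mm deep, vertical.
- stem (a joint): Clockwise turn of the stem seen from above, rad: 0 is the loose end stop (no further anticlockwise), 1.25 the firm locked stop. Starts at 0 to 0.1; says nothing of which way the flats face. Friction 0.12 N m, stays where left. Contact forces over 80 N on the stem (a turning torque of some 0.5 N m) or 60 N on the post damage it.
- lamp: Bystander, leave alone: squat aluminium spirit lamp, 66 mm across, 74 mm tall
- firebrick: Bystander, leave alone: grey soldering block 110 x 70 x 25 mm
- tub: Bystander, leave alone: white lidded tub, 90 mm across, 100 mm tall
- phone: Bystander, leave alone: flat black phone 145 x 72 x 8 mm
- mallet: Bystander, leave alone: wooden mallet 240 mm long
- burnisher: Bystander, leave alone: wood-handled burnisher 170 mm long
- bangle: Bystander, leave alone: brass bangle 68 mm across, 10 mm high
Not all that is in view belongs to the job. What is shaped like the part that bears key_grip but pink or purple is not meant.

How it is judged:
By the outcome, as a careful person would: the job done as asked, in the order asked, and still so for the second after the job is handed in, with the robot touching nothing.
It also fails if it takes over 72 s, if anything falls off the work surface, if the arm or the gripper's body presses on something with over 40 N, if the wrist force passes 120 N, or if a joint passes its speed limit or range.

## Working session

There is one attempt and no reset: what is moved stays moved. The work goes in short steps, each a Python script; the robot and the scene stay as the last script left them, time stands still between calls to the robot, and variables do not carry over. Pictures are saved under pics/ and viewed, about 8 in all and at most 12, crops included, and the job is handed in when it is done.

```bash
ls; mkdir -p pics
cat > h.py <<'E'
from plant import *
import numpy as np, cv2
def ray(c,px):
    K=c["mtx"];T=c["cam_to_world"]
    d=np.linalg.inv(K)@np.array([px[0],px[1],1.]);d=np.array([d[0],-d[1],-d[2]])
    d=T[:3,:3]@d;return T[:3,3],d/np.linalg.norm(d)
def onz(c,px,z):
    o,d=ray(c,px);return o+d*(z-o[2])/d[2]
def tri(c1,p1,c2,p2):
    o1,d1=ray(c1,p1);o2,d2=ray(c2,p2)
    A=np.stack([d1,-d2],1);s=np.linalg.lstsq(A,o2-o1,rcond=None)[0]
    a=o1+s[0]*d1;b=o2+s[1]*d2;return (a+b)/2,np.linalg.norm(a-b)
def proj(c,P):
    T=np.linalg.inv(c["cam_to_world"]);p=T[:3,:3]@np.array(P)+T[:3,3]
    u=c["mtx"]@np.array([p[0],-p[1],-p[2]]);return u[:2]/u[2]
E
python3 - <<'E'
from h import *
np.set_printoptions(precision=4,suppress=True)
cs={}
for n in("side","top"):
    c=cs[n]=camera(n);print({k:(v if k!="image" else 0) for k,v in c.items()})
    cv2.imwrite(f"pics/{n}0.png",c["image"][:,:,::-1])
    for t in("key_grip","key_tip","bore_mouth","bore_floor","stand_mouth"):
        print(n,t,[(np.round(d["pixel"]).tolist(),round(d["confidence"],2)) for d in mark_of(n,t)][:4])
print(sense())
E
```

```text
pics
{'image': 0, 'mtx': array([[403.1206,   0.    , 316.4739],
       [  0.    , 403.1206, 193.1452],
       [  0.    ,   0.    ,   1.    ]]), 'cam_to_world': array([[ 0.8419,  0.4236, -0.3343,  0.1146],
       [-0.5396,  0.6565, -0.5271, -0.6305],
       [-0.0038,  0.6242,  0.7813,  1.1235],
       [ 0.    ,  0.    ,  0.    ,  1.    ]])}
side key_grip [([266.0, 159.0], 0.83), ([288.0, 115.0], 0.8), ([231.0, 194.0], 0.8), ([243.0, 104.0], 0.65)]
side key_tip [([235.0, 222.0], 0.67), ([269.0, 185.0], 0.6), ([287.0, 142.0], 0.59), ([247.0, 134.0], 0.53)]
side bore_mouth [([354.0, 273.0], 0.8)]
side bore_floor [([350.0, 289.0], 0.69)]
side stand_mouth [([269.0, 176.0], 0.76), ([351.0, 291.0], 0.55)]
{'image': 0, 'mtx': array([[478.5884,   0.    , 321.75  ],
       [  0.    , 478.5884, 195.1042],
       [  0.    ,   0.    ,   1.    ]]), 'cam_to_world': array([[ 0.0268,  0.9854, -0.168 ,  0.3172],
       [-0.9993,  0.031 ,  0.0226,  0.0678],
       [ 0.0275,  0.1672,  0.9855,  1.4683],
       [ 0.    ,  0.    ,  0.    ,  1.    ]])}
top key_grip [([247.0, 221.0], 0.83), ([196.0, 157.0], 0.81), ([266.0, 282.0], 0.62), ([139.0, 190.0], 0.59)]
top key_tip [([156.0, 198.0], 0.9), ([271.0, 278.0], 0.78), ([251.0, 228.0], 0.68), ([208.0, 170.0], 0.57)]
top bore_mouth [([415.0, 220.0], 0.76)]
top bore_floor [([410.0, 224.0], 0.71)]
top stand_mouth [([249.0, 225.0], 0.69)]
{'t': 0.6, 'q': array([-1.2772,  0.3332,  0.0399,  1.4654, -0.0134,  1.3433, -0.0585]), 'joint_velocities': array([ 0.0008,  0.0007, -0.0001, -0.    , -0.0013, -0.0009, -0.0015]), 'joint_torque': array([ -0.0013, -65.7986,   1.362 , -40.5662,   0.0167,   0.0035,
         0.    ]), 'tcp_pos': array([0.2488, 0.6004, 0.2423]), 'ee_rot': array([3.1416, 0.    , 1.1779]), 'contact_force': array([ 0.3336, -0.3601,  0.2521]), 'moment': array([ 0.0028, -0.0012, -0.0177]), 'opening': 0.08558074814528185}
```

View images.

View pics/side0.png

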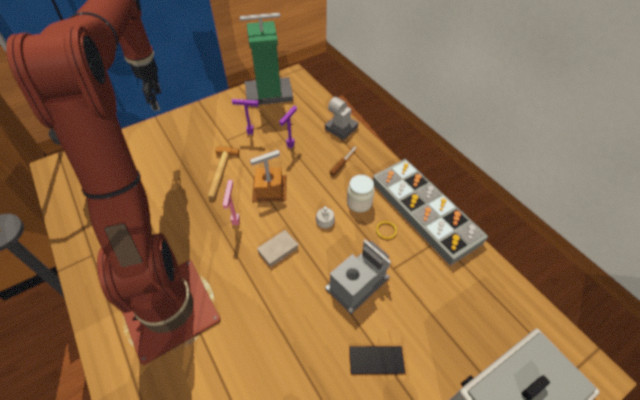

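View pics/top0.png

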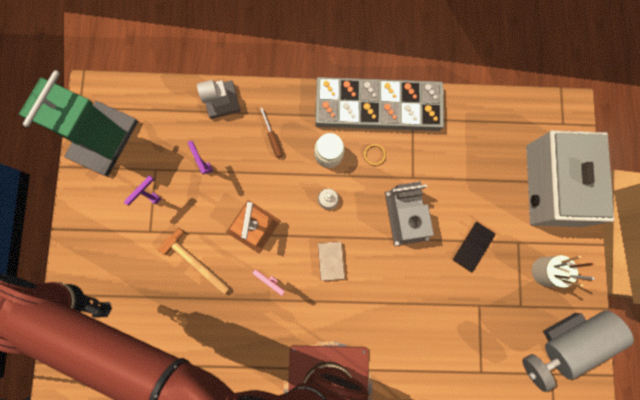

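The side view shows four T-shaped things: the steel key in the wooden stand (266,159), pink (231,194), purple (243,104) and purple (288,115). Only the steel one in the stand fits, and in the top view it is at (247,221). The clamp post is at (354,273) side and (415,220) top, with its jaws toward the top of the top view. I'll confirm with an enlarged crop and triangulate.

Run:
```python
from h import *
np.set_printoptions(precision=4,suppress=True)
s=camera("side");t=camera("top")
m={}
for n in("side","top"):
    for k in("key_grip","bore_mouth","stand_mouth"):m[n,k]=mark_of(n,k)
ref={"key_grip":((266,159),(247,221)),"bore_mouth":((354,273),(415,220)),"stand_mouth":((269,176),(249,225))}
for k,(a,b) in ref.items():
    pa=min((d["pixel"] for d in m["side",k]),key=lambda p:np.hypot(*(np.array(p)-a)));pb=min((d["pixel"] for d in m["top",k]),key=lambda p:np.hypot(*(np.array(p)-b)))
    print(k,np.round(pa,1),np.round(pb,1),tri(s,pa,t,pb))
def crop(c,x,y,w,h,f):return cv2.resize(c["image"][y-h//2:y+h//2,x-w//2:x+w//2,::-1],None,fx=f,fy=f,interpolation=cv2.INTER_CUBIC)
im=np.vstack([np.hstack([crop(t,250,224,64,48,6),crop(s,266,170,64,48,6)]),np.hstack([crop(t,411,215,64,48,6),crop(s,357,272,64,48,6)])])
cv2.imwrite("pics/crop1.png",im)
# bar mask in the top & side view
for c,(x,y),n in((t,(248,220),"top"),(s,(265,158),"side")):
    g=cv2.cvtColor(c["image"],cv2.COLOR_RGB2HSV).astype(int);R=22
    sub=g[y-R:y+R,x-R:x+R];mk=((sub[...,1]<70)&(sub[...,2]>140)).astype(np.uint8)
    nl,lab,st,ce=cv2.connectedComponentsWithStats(mk);i=1+np.argmax(st[1:,4])
    ys,xs=np.nonzero(lab==i);r=cv2.minAreaRect(np.stack([xs+x-R,ys+y-R],1).astype(np.float32));print(n,r,st[i,4])
    bp=cv2.boxPoints(r);e=sorted([(np.hypot(*(bp[j]-bp[(j+1)%4])),j) for j in range(4)])
    ends=[(bp[j]+bp[(j+1)%4])/2 for _,j in e[:2]];print(ends)
    P=[onz(c,q,.17 if n=="top" else .165) for q in ends];d=P[1]-P[0];print(P,np.linalg.norm(d),np.degrees(np.arctan2(d[1],d[0])))
```

```text
key_grip [264.7 155.4] [242.7 220.7] (array([0.4666, 0.2515, 0.1563]), np.float64(0.008150013121913185))
bore_mouth [353.6 272.4] [414.7 220.4] (array([ 0.486 , -0.2351,  0.098 ]), np.float64(0.002361936384941836))
stand_mouth [269.9 173.6] [250.9 222.9] (array([0.4702, 0.2387, 0.0749]), np.float64(0.008788112853161834))
top ((249.57427978515625, 220.44769287109375), (11.308518409729004, 36.495670318603516), 9.865806579589844) 204
[array([246.4477, 238.4257], dtype=float32), array([252.7009, 202.4697], dtype=float32)]
[array([0.4134, 0.2381, 0.17  ]), array([0.512 , 0.2263, 0.17  ])] 0.09930167948600338 -6.834918041805357
side ((264.5500183105469, 156.15000915527344), (4.427187919616699, 29.4091796875), 71.56504821777344) 130
[array([278.5, 151.5], dtype=float32), array([250.6, 160.8], dtype=float32)]
[array([0.5143, 0.2335, 0.165 ]), array([0.4173, 0.2459, 0.165 ])] 0.09779467543976646 172.70785907860449
```

View pics/crop1.png

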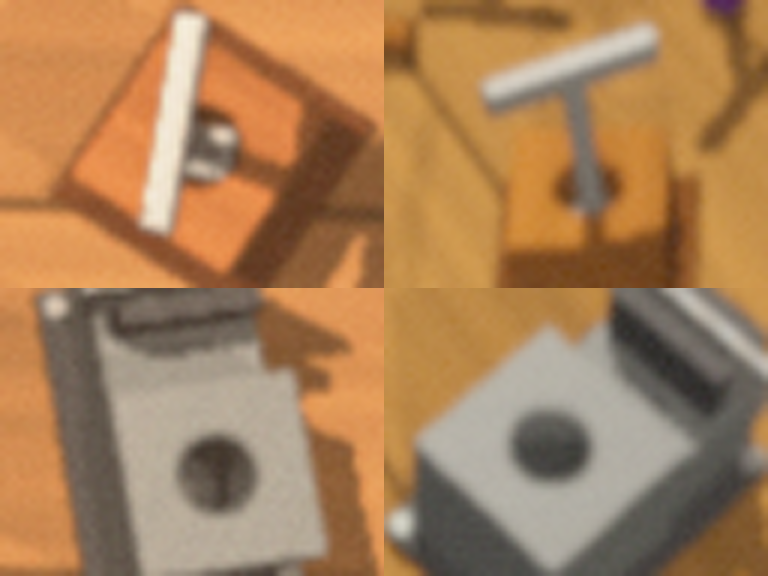

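The crop confirms it: the plain steel key stands in the wooden stand and the pink and purple copies stand loose. The bar centre is at about (247,220) in the top view with the well at (253,224), and the bore mouth is at (415,221). Now I'll refine the positions and approach.

Run:
```python
from h import *
np.set_printoptions(precision=4,suppress=True)
s=camera("side");t=camera("top")
def pr(n,a,b,z):print(n,"tri",tri(s,a,t,b),"side@z",onz(s,a,z)[:2],"top@z",onz(t,b,z)[:2])
pr("bore hand",(352.3,273.9),(414.8,221.4),.1)
pr("stand hand",(267.6,176.1),(252.9,223.8),.065)
# bar top face
pr("bar hand",(264.3,155.5),(246.6,219.9),.17)
# bore: dark ellipse fit by threshold
for c,(x,y),n in((t,(415,221),"top"),(s,(352,274),"side")):
    R=14;f=8;g=cv2.cvtColor(c["image"],cv2.COLOR_RGB2GRAY)[y-R:y+R,x-R:x+R]
    G=cv2.resize(g,None,fx=f,fy=f,interpolation=cv2.INTER_CUBIC)
    th,mk=cv2.threshold(G,0,255,cv2.THRESH_BINARY_INV+cv2.THRESH_OTSU)
    nl,lab,st,ce=cv2.connectedComponentsWithStats(mk);i=lab[R*f,R*f]
    cn=max(cv2.findContours((lab==i).astype(np.uint8),0,2)[0],key=cv2.contourArea);e=cv2.fitEllipse(cv2.convexHull(cn))
    p=((e[0][0]+.5)/f-.5+x-R,(e[0][1]+.5)/f-.5+y-R);print(n,th,i,p,np.array(e[1])/f,onz(c,p,.1))
b=np.array([.466,.236,.17])
print("q over key",[ik([b[0],b[1],.26],[np.pi,0,w]) for w in (np.radians(83),np.radians(-97))])
print("q over post",[ik([.486,-.235,.3],[np.pi,0,w]) for w in (np.radians(83),np.radians(-97),0,np.pi)])
```

```text
bore hand tri (array([ 0.4826, -0.2358,  0.0942]), np.float64(0.00026016466245590194)) side@z [ 0.4806 -0.238 ] top@z [ 0.4818 -0.2344]
stand hand tri (array([0.4637, 0.2347, 0.0712]), np.float64(0.0004705166822363842)) side@z [0.4655 0.2399] top@z [0.4646 0.2353]
bar hand tri (array([0.4645, 0.2405, 0.1677]), np.float64(0.001131441766887547)) side@z [0.4642 0.2383] top@z [0.4637 0.2404]
top 128.0 1 (414.7306213378906, 221.50429344177246) [12.8715 13.4828] [ 0.4814 -0.2342  0.1   ]
side 130.0 2 (352.34612369537354, 274.05108070373535) [12.1011 13.6512] [ 0.4805 -0.2385  0.1   ]
q over key [array([-0.8051,  0.0581,  0.2635,  1.7588, -0.0156,  1.3267,  0.9103]), array([-1.0556,  0.0534,  0.5266,  1.7696, -0.0277,  1.3259, -2.2159])]
q over post [array([-0.8244,  0.198 ,  1.3742,  1.688 , -0.1964,  1.4173,  2.0251]), array([-0.6277,  0.1071,  1.0905,  1.6844, -0.0962,  1.4083, -1.2169]), array([-0.7891,  0.1651,  1.3096,  1.6875, -0.1615,  1.4131,  0.5427]), array([-0.7303,  0.1346,  1.2221,  1.6865, -0.1281,  1.4101, -2.6321])]
```

Run:
```python
from h import *
np.set_printoptions(precision=4,suppress=True)
o=[np.pi,0,np.radians(83)]
move_l([.249,.6,.34],speed=.25)
move_ptp([.464,.2395,.29],o)
st=sense();print(st["t"],st["q"],st["tcp_pos"],st["ee_rot"])
print("contact",move_l([.464,.2395,.153],speed=.12,max_force=6))
st=sense();print(st["t"],st["tcp_pos"],st["contact_force"],st["moment"])
clamp(60)
st=sense();print(st["t"],st["opening"],st["contact_force"],st["moment"])
s=camera("side");t=camera("top")
def crop(c,x,y,w,h,f):return cv2.resize(c["image"][y-h//2:y+h//2,x-w//2:x+w//2,::-1],None,fx=f,fy=f,interpolation=cv2.INTER_CUBIC)
cv2.imwrite("pics/grasp.png",np.hstack([crop(t,250,224,80,80,5),crop(s,266,165,80,80,5)]))
```

```text
3.2 [-0.8302  0.0439  0.277   1.7124 -0.0124  1.3871  0.899 ] [0.4636 0.2408 0.2899] [-3.1414 -0.0001  1.4502]
contact False
4.4917 [0.4644 0.2398 0.1537] [-0.0363  0.5273 -0.1919] [-0.0042 -0.0154  0.0091]
5.1417 0.013113639061989613 [-0.363  -1.6239  1.8451] [-0.3087  0.1868  0.0153]
```

View pics/grasp.png

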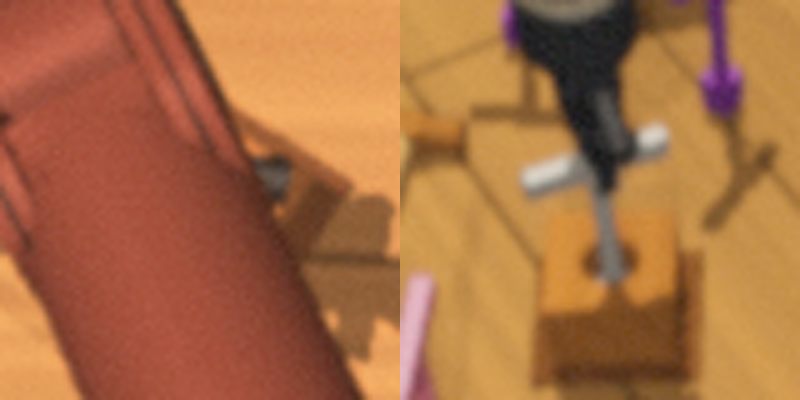

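The grasp is good: the fingers sit on the bar near its middle (about (605,150) in the right half of the crop). Now I'll lift and carry it to the post.

Run:
```python
from h import *
np.set_printoptions(precision=4,suppress=True)
o=[np.pi,0,np.radians(83)]
move_l([.4644,.2398,.32],speed=.15)
st=sense();print(st["t"],st["tcp_pos"],st["contact_force"],st["moment"])
B=[.4815,-.236]
move_ptp([*B,.32],o)
st=sense();print(st["t"],st["q"],st["tcp_pos"],st["contact_force"],st["moment"],st["opening"])
move_l([*B,.258],speed=.1,max_force=8)
st=sense();print(st["t"],st["q"],st["tcp_pos"],st["ee_rot"],st["contact_force"],st["moment"])
s=camera("side");t=camera("top")
print("proj tip",proj(s,[*st["tcp_pos"][:2],st["tcp_pos"][2]-.143]),proj(t,[*st["tcp_pos"][:2],st["tcp_pos"][2]-.143]))
for n in("side","top"):
  for k in ("key_tip","bore_mouth","key_grip"):print(n,k,[(np.round(d["pixel"],1).tolist(),round(d["confidence"],2)) for d in mark_of(n,k)][:5])
def crop(c,x,y,w,h,f):return cv2.resize(c["image"][y-h//2:y+h//2,x-w//2:x+w//2,::-1],None,fx=f,fy=f,interpolation=cv2.INTER_CUBIC)
cv2.imwrite("pics/post.png",np.hstack([crop(t,415,221,80,80,5),crop(s,353,260,80,80,5)]))
```

```text
6.5083 [0.464  0.2396 0.3189] [ 0.3716  1.5161 -3.6316] [-0.0163 -0.0433  0.0031]
8.2417 [-0.4942  0.0668  0.9234  1.6549 -0.0538  1.4469  1.8855] [ 0.4822 -0.2346  0.3198] [-0.0051  0.4942 -3.2376] [-0.0164 -0.0178 -0.0222] 0.013165101416153874
9.0083 [-0.4775  0.1067  0.9264  1.7539 -0.0879  1.3237  1.9163] [ 0.4818 -0.2361  0.2585] [3.141  0.0002 1.4487] [ 0.0979 -0.648  -3.4067] [-0.0504 -0.012   0.0027]
proj tip [352.6123 270.551 ] [416.5698 220.7792]
side key_tip [([236.8, 222.1], 0.71), ([354.4, 270.4], 0.66)]
side bore_mouth [([350.3, 271.3], 0.75)]
side key_grip [([356.5, 239.1], 0.71), ([228.2, 193.1], 0.62)]
top key_tip [([273.2, 277.8], 0.8), ([417.2, 220.0], 0.61), ([158.4, 199.2], 0.57), ([206.9, 170.2], 0.54)]
top bore_mouth [([418.0, 219.6], 0.75)]
top key_grip [([195.6, 155.7], 0.76), ([268.9, 282.4], 0.59), ([417.8, 221.9], 0.58), ([138.7, 188.2], 0.56), ([427.6, 216.4], 0.45)]
```

View pics/post.png

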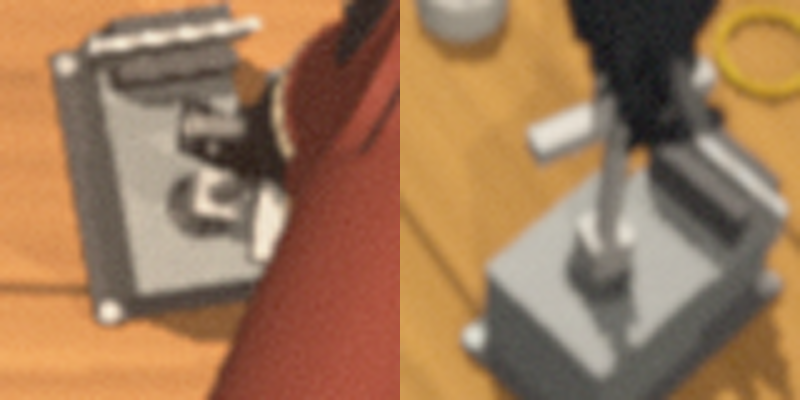

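The side crop shows the key head (about (605,250)) hovering directly over the bore. Now I'll lower it under guard.

Run:
```python
from h import *
np.set_printoptions(precision=4,suppress=True)
def P(m):
    st=sense();print(m,round(st["t"],2),st["tcp_pos"],st["contact_force"],st["moment"])
B=[.4815,-.236]
for z,v in((.225,.04),(.182,.04)):
    h=move_l([*B,z],speed=v,max_force=5);P((z,h))
    if h:break
```

```text
(0.225, False) 10.38 [ 0.4817 -0.2361  0.2252] [ 0.0316 -0.6196 -3.2875] [-0.0027  0.0034 -0.0017]
(0.182, False) 11.61 [ 0.4816 -0.2361  0.1823] [ 0.1484 -0.2034 -4.2722] [ 0.0015 -0.0598  0.008 ]
```

Run:
```python
from h import *
np.set_printoptions(precision=4,suppress=True)
c=np.array([.4815,-.236]);z=.182
a=np.radians(-7);U=[np.array([np.cos(a),np.sin(a)]),np.array([-np.sin(a),np.cos(a)])]
for u in (U[1],U[0]):
    r=[]
    for sg in(1,-1):
        h=move_l([*(c+sg*.007*u),z],speed=.015,max_force=3)
        st=sense();d=(st["tcp_pos"][:2]-c)@u;r.append(d);print(h,round(d*1e3,2),st["contact_force"],round(st["t"],2))
        move_l([*c,z],speed=.02)
    c=c+u*np.mean(r);move_l([*c,z],speed=.02);print("c",c,np.round(np.array(r)*1e3,2))
st=sense();print(st["t"],st["tcp_pos"],st["contact_force"],st["moment"])
```

```text
True 3.29 [-0.4507 -2.3743 -2.4065] 11.96
True -4.59 [ 0.9912  2.7685 -2.6423] 12.71
c [ 0.4814 -0.2366] [ 3.29 -4.59]
True 3.59 [-1.7287 -0.6124 -2.4397] 13.73
True -4.99 [ 3.1636 -1.0727 -2.2345] 14.47
c [ 0.4807 -0.2366] [ 3.59 -4.99]
15.175 [ 0.4805 -0.2365  0.1819] [-1.5962 -0.3236 -2.9224] [-0.0318 -0.0272 -0.0002]
```

```bash
cat >> h.py <<'E'
np.set_printoptions(precision=4,suppress=True)
C=np.array([.4807,-.2366])
def P(m):
    st=sense();print(m,round(st["t"],2),st["tcp_pos"],"yaw",round(np.degrees(st["ee_rot"][2]),1),st["contact_force"],st["moment"][2],"q7",round(st["q"][6],2));return st
E
python3 - <<'E'
from h import *
yaw=83
h=move_l([*C,.158],speed=.02,max_force=4);st=P(("down",h))
n=0
while h and st["tcp_pos"][2]>.166 and n<14:
    n+=1;yaw-=7
    z=st["tcp_pos"][2]+.0003
    move_l([*C,z],[np.pi,0,np.radians(yaw)],speed=.02)
    h=move_l([*C,.158],speed=.02,max_force=4);st=P((yaw,h))
E
```

```text
('down', True) 15.86 [ 0.4808 -0.2366  0.1702] yaw 83.0 [0.9258 0.7409 2.1282] -0.05603293773573839 q7 2.0
(76, True) 16.52 [ 0.4802 -0.2364  0.1643] yaw 76.0 [ 1.0437 -0.9407 -3.6622] -0.02946031517257171 q7 1.88
```

Run:
```python
from h import *
for i in range(2):
    h=move_l([*C,.152],speed=.015,max_force=5);st=P(("down",h))
```

```text
('down', True) 16.83 [ 0.4803 -0.2365  0.1633] yaw 76.0 [0.5901 0.6848 1.5289] -0.09908373197893142 q7 1.88
('down', True) 17.32 [ 0.4804 -0.2366  0.157 ] yaw 76.0 [ 0.5661  0.2442 -1.2389] -0.12537453444456964 q7 1.89
```

Run:
```python
from h import *
st=sense();z=st["tcp_pos"][2]
move_l([*C,z],[np.pi,0,np.radians(73)],speed=.02);P("rot")
for i in range(2):
    h=move_l([*C,.150],speed=.015,max_force=6);st=P(("down",h))
```

```text
rot 17.57 [ 0.4803 -0.2364  0.1564] yaw 73.1 [ 0.1977 -0.2832 -4.6566] 0.0011739458122794668 q7 1.84
('down', True) 17.84 [ 0.4806 -0.2367  0.1552] yaw 73.1 [-0.7787  0.6946  4.5959] 0.02504023157216597 q7 1.85
('down', True) 18.05 [ 0.4812 -0.2371  0.1552] yaw 73.0 [-1.133   0.6933  7.0668] 0.004598450446073482 q7 1.85
```

The key is home: the TCP is at 0.155, so the tip is at 12 mm. Now I'll turn it clockwise.

Run:
```python
from h import *
yaw=73
move_l([*C,.1555],speed=.02);P("relieved")
while yaw>-30:
    yaw-=8 if yaw>22 else 2
    move_l([*C,.1555],[np.pi,0,np.radians(yaw)],speed=.02);st=P(yaw)
    if abs(st["moment"][2])>.27 or np.linalg.norm(st["contact_force"][:2])>12:break
```

```text
relieved 18.3 [ 0.4805 -0.2365  0.1553] yaw 73.0 [ 0.5113  0.1726 -3.6313] 0.0018901460093839828 q7 1.84
65 18.59 [ 0.4806 -0.2365  0.1553] yaw 65.2 [-0.5083  0.4668 -3.6448] 0.006709679557631944 q7 1.72
57 18.88 [ 0.4806 -0.2365  0.1553] yaw 57.3 [ 0.1733 -0.3564 -3.2186] 0.0013602041185239878 q7 1.59
49 19.18 [ 0.4806 -0.2367  0.1555] yaw 49.4 [-0.4326 -1.0186 -3.6539] 0.09293947415970409 q7 1.46
41 19.47 [ 0.4806 -0.2367  0.1555] yaw 41.4 [-1.0252 -1.1249 -3.2437] 0.043901340218468005 q7 1.33
33 19.76 [ 0.4806 -0.2367  0.1555] yaw 33.4 [-0.9668 -1.4379 -4.0508] -0.002055295358895065 q7 1.21
25 20.05 [ 0.4806 -0.2367  0.1555] yaw 25.4 [-1.0393 -2.2417 -3.2897] 0.028997639367312207 q7 1.08
17 20.34 [ 0.4806 -0.2367  0.1554] yaw 17.4 [-1.2601 -0.9301 -3.551 ] 0.026021288046165297 q7 0.96
15 20.59 [ 0.4806 -0.2367  0.1555] yaw 15.2 [-1.5938 -1.5085 -3.403 ] 0.11187161329515391 q7 0.93
13 20.84 [ 0.4806 -0.2366  0.1555] yaw 13.1 [-1.834  -2.3732 -3.6941] 0.052088212986380965 q7 0.89
11 21.09 [ 0.4806 -0.2366  0.1555] yaw 11.1 [-2.2663 -1.3326 -3.4025] 0.08270928168122461 q7 0.86
9 21.3
[... 759 characters left out ...]
q7 0.63
-7 23.34 [ 0.4807 -0.2366  0.1555] yaw -6.9 [-2.676  -2.1822 -4.6101] 0.07764846090938551 q7 0.6
-9 23.59 [ 0.4807 -0.2366  0.1555] yaw -8.9 [-1.9667 -1.9341 -4.4376] 0.01728821759795436 q7 0.57
-11 23.84 [ 0.4807 -0.2366  0.1555] yaw -10.9 [-3.0555 -1.4634 -3.4645] 0.017605837077083908 q7 0.54
-13 24.09 [ 0.4807 -0.2366  0.1555] yaw -12.9 [-3.2561 -2.5009 -3.7681] 0.0573413325750321 q7 0.51
-15 24.34 [ 0.4807 -0.2366  0.1555] yaw -14.9 [-2.5065 -3.1968 -3.5215] 0.08719706404367213 q7 0.48
-17 24.59 [ 0.4807 -0.2366  0.1555] yaw -16.9 [-3.2143 -1.8754 -4.0624] 0.1751899542645608 q7 0.45
-19 24.84 [ 0.4807 -0.2366  0.1555] yaw -18.9 [-3.6012 -1.8678 -3.849 ] 0.3538834915969186 q7 0.42
```

Run:
```python
from h import *
m=[]
for i in range(4):
    sleep(.05);m.append(sense()["moment"][2])
print("held at stop",m)
move_l([*C,.1555],[np.pi,0,np.radians(-13)],speed=.02);P("back off")
h=move_l([*C,.185],speed=.04,max_force=6);P(("out",h))
if not h:
    h=move_l([*C,.26],speed=.08,max_force=8);P(("out",h))
    s=camera("side");t=camera("top")
    def crop(c,x,y,w,h,f):return cv2.resize(c["image"][y-h//2:y+h//2,x-w//2:x+w//2,::-1],None,fx=f,fy=f,interpolation=cv2.INTER_CUBIC)
    cv2.imwrite("pics/out.png",np.hstack([crop(t,415,221,80,80,5),crop(s,353,260,80,80,5)]))
```

```text
held at stop [np.float64(0.3539413152279801), np.float64(0.33800788076332294), np.float64(0.29567231942752104), np.float64(0.36990308744980127)]
back off 25.3 [ 0.4808 -0.2365  0.1556] yaw -13.1 [-2.0921 -1.5979 -3.205 ] 0.07959332774768281 q7 0.5
('out', False) 26.19 [ 0.4808 -0.2363  0.1849] yaw -13.0 [-0.4524 -0.1885 -3.6109] 0.016556175892617493 q7 0.47
('out', False) 27.28 [ 0.4805 -0.2364  0.2595] yaw -13.0 [-0.7376 -0.3328 -3.8592] -0.05918499782358195 q7 0.36
```

View pics/out.png

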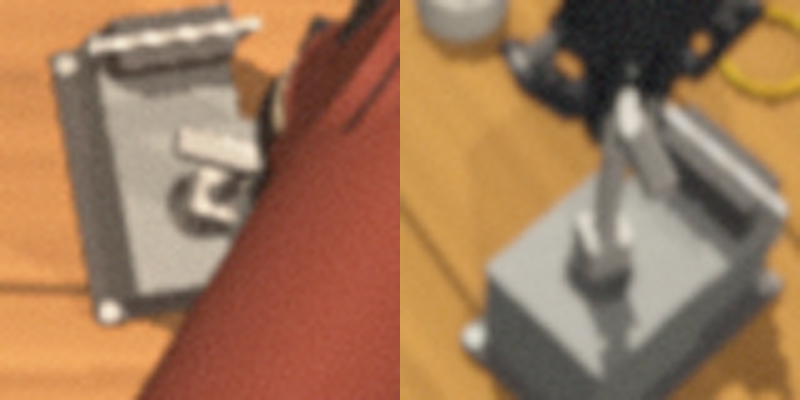

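In the side crop the near jaw has closed onto the drawplate and the key is out, unharmed. Next I'll take the key back to the stand.

Run:
```python
from h import *
W=[.4645,.2388];o=[np.pi,0,np.radians(83)]
move_l([*C,.32],speed=.12)
move_ptp([*W,.32],o);P("over")
move_l([*W,.225],speed=.12,max_force=8);P("hover")
s=camera("side");print(proj(s,[*W,.225-.143]))
print([(np.round(d["pixel"],1).tolist(),round(d["confidence"],2)) for d in mark_of("side","key_tip")])
h=move_l([*W,.163],speed=.05,max_force=5);P(("in",h))
if not h:
    h=move_l([*W,.149],speed=.02,max_force=4);P(("floor",h))
c=s["image"][120:220,216:316,::-1];cv2.imwrite("pics/ret.png",cv2.resize(c,None,fx=4,fy=4,interpolation=cv2.INTER_CUBIC))
```

```text
over 29.77 [0.4653 0.2371 0.32  ] yaw 82.8 [ 0.5018  0.2529 -4.0424] -0.004214197350826855 q7 0.91
hover 30.71 [0.465  0.2389 0.2257] yaw 83.0 [ 0.0624 -0.3862 -3.1265] -0.0055354469895748815 q7 0.96
[266.9928 173.1786]
[([286.8, 144.3], 0.84), ([268.0, 170.8], 0.61), ([236.5, 223.3], 0.55), ([263.0, 138.7], 0.55), ([247.8, 136.4], 0.48)]
('in', False) 32.2 [0.4647 0.2389 0.1633] yaw 83.0 [-0.0079  0.6325 -4.0413] 0.061355008307075055 q7 1.01
('floor', True) 32.73 [0.4646 0.2389 0.1532] yaw 83.0 [-1.7033  0.3501  6.5211] -0.017873856417937824 q7 1.02
```

Run:
```python
from h import *
W=[.4646,.2389]
move_l([*W,.1535],speed=.02);P("relax")
open_gripper();st=P("open");print(st["opening"])
move_l([*W,.30],speed=.1,max_force=6);P("up")
move_l([.38,.45,.36],speed=.25);P("clear")
sleep(.5)
s=camera("side");t=camera("top")
def crop(c,x,y,w,h,f):return cv2.resize(c["image"][y-h//2:y+h//2,x-w//2:x+w//2,::-1],None,fx=f,fy=f,interpolation=cv2.INTER_CUBIC)
cv2.imwrite("pics/end.png",np.vstack([np.hstack([crop(t,250,224,96,72,4),crop(s,266,170,96,72,4)]),np.hstack([crop(t,411,215,96,72,4),crop(s,357,272,96,72,4)])]))
```

```text
relax 32.98 [0.4645 0.2388 0.1532] yaw 83.0 [-0.3079 -0.2574 -1.0395] 0.04580436821843837 q7 1.02
open 33.67 [0.4646 0.2389 0.1535] yaw 83.0 [-0.1169  0.0675 -0.0162] 0.023903517179875374 q7 1.02
0.0857225057084253
up 35.28 [0.4644 0.2388 0.2994] yaw 83.0 [ 0.2975 -0.8895  0.3539] -0.005082149425467982 q7 0.92
clear 36.38 [0.381  0.4484 0.3598] yaw 82.9 [-0.2991 -0.2665 -1.0942] 0.022751393470101463 q7 0.61
```

View pics/end.png

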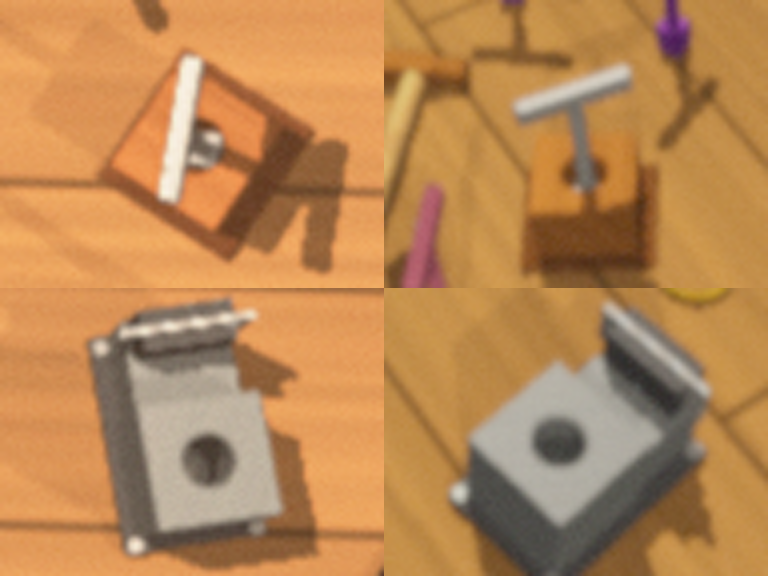

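The key stands upright in its well, as it did at the start, and the jaws are closed on the drawplate. The arm is clear, so I'm handing in.

Run:
```python
from h import *
print(close_job(),sense()["t"])
```

```text
the job is handed in; nothing more can be done
the job is handed in; nothing more can be done
```

The drawplate is clamped, the T-key is back upright in the well of its stand and released, and I've handed the job in.

- **Fetching the key:** I took the steel key from the wooden stand, not one of the pink or purple copies. I lowered it into the clamp post and felt the shaft walls with about 3 N to find the centre.
- **Seating it:** It first rested on the stem. After a small clockwise search it dropped home to a tool height of 0.155 m, which puts the key's lower end on the shaft floor. Downward push stayed around 11 N or less.
- **Turning it:** I turned it clockwise until the torque rose from about 0.1 to 0.35 N m and held there. That is about 72° (1.25 rad) after taking up the play, which matches the firm stop.
- **Returning it:** I eased off 6°, drew the key out without catching, set it on the floor of the well and let go.

**Last checks:** The final pictures show the key upright and unheld, and the jaws closed on the drawplate with the arm clear. I never touched the other things on the bench, but I only checked the ones visible in the close-up crops. The run had used about 36 s at my last reading.

**What disagreed:** The two cameras differed by 2 to 5 mm on the bore and well positions, so I averaged them. For the bore I then relied on the feel of the walls. The stem angle itself was not measured. I inferred it from the torque and the jaw position.

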